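Push the old garlic through the food-waste caddy's spring flap

TASK

Clear the old garlic bulb away into the food-waste caddy: press the steel rail of its green spring flap down with one finger and, while that finger keeps the flap open, push the garlic off the ledge and through the hatch with the other finger. The garlic is only pushed, never picked up, and never shoved onto the shut flap. Then let the flap close over it, and leave the onion, the spice jar and the mug standing where they are.

Things in the scene. Friction and masses are not known exactly. Their poses are not given: they have to be found in the camera images.
- caddy: White hollow box with a flat grey lid whose top is 165 mm above the worktop; fixed. Origin on the worktop, z up; the lid covers x -130..115, y -85..135 mm in its axes. The near part (x -130..0) is the ledge; the hatch is the hole in the lid at x 0..96, y -40..110, shut by the flap. Two hinge blocks 27 mm high stand on the lid at y 105..125, x -11..-1 and 97..107.
- flap (a joint): Green flap's hinge, rad: 0 shut (flush with the lid), positive as it swings down into the box, stop at 1.05; the garlic passes from about 0.75. Axis along the caddy's x at y = 115 mm, 18 mm above the lid. A spring shuts it when let go: about 4 N on the rail starts it, about 8 N holds it at 0.9.
- rail_mid (a point): Top of the press rail on the flap: level steel bar 14 mm thick, along caddy x -115..85, beside the garlic's lane; this point is at x = -15. Shut: y = 85 mm, top 51 mm above the lid. Pressed, its centre line sinks on a 40 mm arc about the hinge axis (y 85 to 75, then 77); its top is 15 mm above the lid at flap 0.95, 12 mm at the stop. Press it anywhere; fingertips slide along it.
- ledge_edge (a point): Middle of the ledge's far edge, on top of the lid, where the hatch begins: caddy (0, 0, 165) mm, axes as the caddy's. The garlic's lane on the ledge runs along x, centred on y = 0, between two lips 7 mm high at y = -40 and +40; pushed along +x past this edge it falls through the open hatch.
- garlic: White garlic bulb, 53 mm wide and 53 mm tall, about 30 g, standing upright on the ledge. Origin: centre of its underside.
- garlic_mid (a point): Point inside the garlic bulb, 25 mm above its underside.
- onion: Red onion, 84 mm wide, 82 mm tall, on the worktop beside the caddy; leave alone. Origin: centre of its underside.
- spice_jar: Glass spice jar with a dark cap, 41 mm wide, 105 mm tall, on the worktop beside the caddy; leave alone. Origin: centre of its underside.
- mug: Striped white mug, 88 mm wide (118 with its handle), 92 mm tall, on the worktop beside the caddy; leave alone. Origin: centre of its underside.

How it is judged:
On the way, in this order (a step that is already met when the one before it is completed fails the run):
1. a finger holds the flap open while the garlic still stands on the ledge (value of joint flap above 0.6 rad and contact force between the fingers and flap above 0.5 N and x of garlic_mid in the frame of caddy below 0.005 m and z of garlic_mid in the frame of caddy above 0.175 m), for 0.2 s.
2. the garlic drops through the hatch while a finger holds the flap open (value of joint flap above 0.5 rad and contact force between the fingers and flap above 0.5 N and x of garlic_mid in the frame of caddy between -0.125 and 0.11 m and y of garlic_mid in the frame of caddy between -0.08 and 0.13 m and z of garlic_mid in the frame of caddy below 0.125 m), for 0.05 s.
At the end, for the whole second after the job is handed in: The garlic lies at rest inside the caddy (its middle at least 40 mm below the top of the lid), the flap is shut (under 0.06 rad), and onion, spice jar and mug are within 25 mm of where they stood and upright (x of garlic_mid in the frame of caddy between -0.125 and 0.11 m and y of garlic_mid in the frame of caddy between -0.08 and 0.13 m and z of garlic_mid in the frame of caddy below 0.125 m and value of joint flap below 0.06 rad and linear speed of garlic below 0.03 m/s and not (distance of onion from where it was at the start of the episode above 0.025 m or angle between onion's own z axis and vertical above 0.3 rad) and not (distance of spice_jar from where it was at the start of the episode above 0.025 m or angle between spice_jar's own z axis and vertical above 0.3 rad) and not (distance of mug from where it was at the start of the episode above 0.025 m or angle between mug's own z axis and vertical above 0.3 rad)); the robot touches nothing.
It fails at once if the garlic is lifted (its middle more than 30 mm above where it rides on the ledge) (z of garlic_mid in the frame of caddy above 0.22 m).
It fails at once if the garlic is pushed onto the shut flap (x of garlic_mid in the frame of caddy above 0.02 m and z of garlic_mid in the frame of caddy above 0.165 m and value of joint flap below 0.3 rad).
It fails at once if the onion, the spice jar or the mug is moved more than 25 mm or tipped ((distance of onion from where it was at the start of the episode above 0.025 m or angle between onion's own z axis and vertical above 0.3 rad) or (distance of spice_jar from where it was at the start of the episode above 0.025 m or angle between spice_jar's own z axis and vertical above 0.3 rad) or (distance of mug from where it was at the start of the episode above 0.025 m or angle between mug's own z axis and vertical above 0.3 rad)).
It also fails if it takes over 48 s, if anything falls off the work surface, if the arm or the gripper's body presses on something with over 40 N, if the wrist force passes 120 N, or if a joint passes its speed limit or range.

ROBOT

A 6-joint arm with a two-finger parallel gripper is mounted at the origin on the work surface; the furniture and walls round the work are solid. World frame = base frame: x ahead of the robot, y to its left, z up, the work surface at z = 0. Lengths are in m, angles in rad, forces in N, time in s.
With the tool pointing down it reaches from about 0.4 to 0.925 m from the base axis. Payload 3.4 kg.
Tool frame: the origin (TCP) lies on the centre line of the jaws, within the pads' length; the fingertips stand 25 mm ahead of it and the grasp point (between the pads) lies 6 mm ahead of it; z points along the fingers, y is the line along which they close (so a half turn about z gives the same grasp; the last joint's range is limited). The gripper opens to 85 mm and grips with 20 to 120 N. Pads are 22 mm wide; open, the fingers measure 114 mm over their backs; the gripper's body (76 mm by 85 mm) begins 54 mm behind the grasp point. The pads swing forward as they close: fully open they stand 13 mm farther back than shut.
Start: joints at [-1.321, 0.307, 1.506, -0, 1.328, -0.073], TCP at [0.183, -0.545, 0.256] pointing down, gripper open.
Joint ranges: [-3.12, 3.12], [-1.05, 2.28], [0.14, 2.33], [-1.42, 4.57], [0.1, 2.73], [-2.68, 2.68]. Speed limits (rad/s): [2.57, 2.57, 3.14, 3.14, 3.14, 3.14].

INTERFACE

Orientations are given as [roll, pitch, yaw] about the fixed x, y, z axes, in that order (R = Rz(yaw) Ry(pitch) Rx(roll)).
In Python, from bench import bot gives the robot as it stands. Calls block until the motion is done:
- bot.move_ptp(position, orientation): joint-space move of the TCP to a pose.
- bot.servo_line(position, feed=0.15, rotation=None, contact_N=None): straight line of the TCP; rotation=None keeps the orientation; feed is the mean speed in m/s. With contact_N (N) it stops when the force on the tool has changed by that much, and returns True; else False.
- bot.move_j(angles): joint-space move.
- bot.set_gripper(opening): opening from 0.0 (shut) to 1.0 (fully open); the grip force is fixed at half the most; returns when the fingers have stopped.
- bot.sleep(seconds).
- bot.inverse_kinematics(position, orientation): joint angles nearest the present ones, or None.
- bot.read_camera(name): name is "scene" or "top" or "wrist"; returns a dict with "img" (384x512x3 uint8, red, green, blue), "K" (3x3 intrinsics, pixels), "rvec" (rotation vector, rad) and "tvec" (3), from world to camera coordinates, as OpenCV has them; the wrist camera has in their place "hand_eye" (4x4, takes a point from camera to tool coordinates, whose origin is the TCP and whose axes are the flange's). Camera axes: x right, y down, z forward; pixel columns grow to the right and rows downward; lengths in m; the calibration is good to about 2 mm. A picture is of the moment at which its call begins: read the wrist's pose just before it. There is no depth.
A pose or a line that the arm cannot do raises bot.PlanningError and nothing moves.
- bot.hand_in(): hands the job in; it is judged then, once.
Trained networks look in a picture, given as the dict that the camera call returned (one of the last four; its "shot" number tells which), for a name from the list of things; names that differ only in an ending like _2 or _b are one class to them, and where a whole thing is asked for, a point or a joint stands for the part that bears it (a point fixed in the world has none). Each returns a list of dicts, best first, with "confidence" (0 to 1); they miss things now and then, are a little off and sometimes report something else, mostly with a low value. They report only what shows in the picture. A call takes as long as a camera call.
- bot.masks_of(picture, label): "pixels" (384x512 bool, what is visible of it) and "bbox" ([left, top, right, bottom] in pixels, round what is visible of it).
- bot.tip_of(picture, label): "pixel" ([column, row] in pixels: a listed point, or the origin of a listed thing).
Readings, each from a call of its own:
- bot.get_time(): time.
- bot.get_q(): joint angles.
- bot.get_qvel(): joint speeds.
- bot.get_joint_efforts(): joint torques, N m.
- bot.get_tool_pos(): TCP position.
- bot.get_tool_rot(): TCP orientation.
- bot.get_force(): force on the tool from outside, world axes, zero at the start.
- bot.get_ft_torque(): the same for the moment, N m.
- bot.get_finger_gap(): opening from 0.0 (shut) to 1.0 (fully open).
- bot.get_grasp_force(): force on a finger pad.
Only numpy, scipy, OpenCV 4.12 (cv2) and the standard library are available. Lean on these libraries where they do the work, as an engineer would, in place of code of your own. Each camera call takes 0.05 s, during which the arm holds its last target. There are 200 camera calls.

## Working session

There is one attempt and no reset: what is moved stays moved. The work goes in short steps, each a Python script; the robot and the scene stay as the last script left them, time stands still between calls to the robot, and variables do not carry over. Pictures are saved under pics/ and viewed, at most 10 in all, crops included, and the job is handed in when it is done.

```bash
mkdir -p pics; ls; cat > h.py <<'E'
import numpy as np, cv2
from bench import bot
def onplane(p,px,z):
    R=cv2.Rodrigues(np.array(p["rvec"],float))[0]; t=np.array(p["tvec"],float).ravel()
    d=R.T@np.linalg.inv(p["K"])@np.array([px[0],px[1],1.]); c=-R.T@t
    return c+d*(z-c[2])/d[2]
def proj(p,X):
    return cv2.projectPoints(np.array(X,float).reshape(-1,3),np.array(p["rvec"],float),np.array(p["tvec"],float),np.array(p["K"],float),None)[0].reshape(-1,2)
def save(p,n): cv2.imwrite("pics/"+n,p["img"][:,:,::-1])
E
python3 - <<'E'
from h import *
for c in ("scene","top"):
    p=bot.read_camera(c); save(p,c+"1.png")
    R=cv2.Rodrigues(np.array(p["rvec"],float))[0]; print(c,(-R.T@np.array(p["tvec"]).ravel()).round(3))
    for l,z in (("ledge_edge",.165),("rail_mid",.216),("caddy",0),("garlic",.165),("garlic_mid",.19),("onion",0),("spice_jar",0),("mug",0)):
        for r in bot.tip_of(p,l)[:2]: print(l,round(r["confidence"],2),np.round(r["pixel"],1),onplane(p,r["pixel"],z).round(4))
E
```

```text
pics
scene [1.36  0.247 0.854]
ledge_edge 0.68 [214.8 187.4] [ 0.5513 -0.046   0.165 ]
rail_mid 0.72 [237.4 168.3] [0.5175 0.0144 0.216 ]
rail_mid 0.53 [218.8 228.6] [0.7567 0.0276 0.216 ]
caddy 0.93 [218.7 222.7] [ 0.527  -0.0541  0.    ]
garlic 0.8 [218.2 172.1] [ 0.4793 -0.0563  0.165 ]
garlic 0.66 [214.7 185.4] [ 0.5426 -0.0488  0.165 ]
onion 0.84 [162.3 210.2] [ 0.5052 -0.2539  0.    ]
spice_jar 0.55 [165.6 244.4] [ 0.647  -0.1859  0.    ]
mug 0.86 [299.  225.4] [ 0.4913  0.1971 -0.    ]
top [0.316 0.045 1.481]
ledge_edge 0.66 [282.1 203.4] [ 0.5408 -0.0463  0.165 ]
rail_mid 0.8 [255.7 214.6] [0.5027 0.031  0.216 ]
caddy 0.77 [282.1 210.4] [ 0.5461 -0.0568  0.    ]
garlic 0.63 [284.2 220.4] [ 0.4914 -0.0504  0.165 ]
garlic_mid 0.51 [287.5 218.1] [ 0.4944 -0.0581  0.19  ]
onion 0.67 [342.9 218. ] [ 0.5164 -0.2515  0.    ]
spice_jar 0.51 [318.4 174.8] [ 0.6609 -0.18    0.    ]
mug 0.55 [205.8 226.2] [0.501  0.1895 0.    ]
```

View pics/scene1.png

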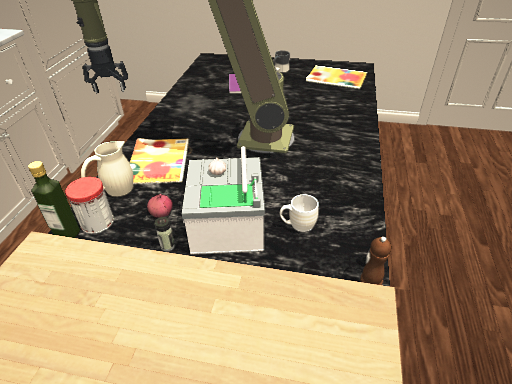

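View pics/top1.png

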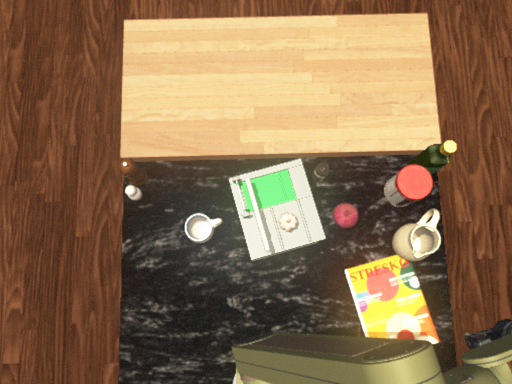

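The scene picture shows the garlic at about (217,168) on the near ledge, with the rail at (245,170) to its left. The onion (160,205), jar (165,238) and mug (300,212) are clear of the caddy. In the top picture the lid corners are roughly (229,181), (301,159), (326,239) and (251,260), with the garlic at (288,222). I'll fit the caddy pose next, then look from the wrist camera.

```bash
cat >> h.py <<'E'
def wristcam(p,pos,rpy):
    from scipy.spatial.transform import Rotation as Ro
    T=np.eye(4); T[:3,:3]=Ro.from_euler('xyz',rpy).as_matrix(); T[:3,3]=pos
    C=np.linalg.inv(T@np.array(p["hand_eye"],float))
    p["rvec"]=cv2.Rodrigues(C[:3,:3])[0]; p["tvec"]=C[:3,3]; return p
E
python3 - <<'E'
from h import *
p=bot.read_camera("top")
c=[onplane(p,q,.165)[:2] for q in ((229,181),(301,159),(326,239),(251,260))]
L=np.array([[.115,.135],[.115,-.085],[-.13,-.085],[-.13,.135]])
c=np.array(c); A=L-L.mean(0); B=c-c.mean(0)
yaw=np.arctan2((A[:,0]*B[:,1]-A[:,1]*B[:,0]).sum(),(A*B).sum())
R=np.array([[np.cos(yaw),-np.sin(yaw)],[np.sin(yaw),np.cos(yaw)]])
o=c.mean(0)-R@L.mean(0); print(yaw,o,(L@R.T+o-c).round(4).tolist())
print(np.array(bot.get_tool_rot()))
for yw in (yaw,yaw+np.pi,yaw-np.pi):
    print(yw,bot.inverse_kinematics([.5,-.03,.5],[np.pi,0,yw]))
try:
  rpy=[np.pi,0,yaw]
  q=bot.inverse_kinematics([.5,-.03,.5],rpy)
  if q is None or abs(q[5])>2.6: rpy=[np.pi,0,yaw-np.pi]
  bot.move_ptp([.5,-.03,.5],rpy)
  pos,rot=bot.get_tool_pos(),bot.get_tool_rot(); w=wristcam(bot.read_camera("wrist"),pos,rot); save(w,"w1.png")
  print(pos,rot,bot.get_time(), np.array(w["hand_eye"]).round(3).tolist())
  for l,z in (("ledge_edge",.165),("rail_mid",.216),("garlic",.165),("garlic_mid",.19)):
    for r in bot.tip_of(w,l)[:2]: print(l,round(r["confidence"],2),np.round(r["pixel"],1),onplane(w,r["pixel"],z).round(4), R.T@(onplane(w,r["pixel"],z)[:2]-o))
except bot.PlanningError as e: print(e)
E
```

```text
0.2556558668517673 [ 0.53828822 -0.05254109] [[0.0049, 0.0019], [-0.0002, 0.0007], [-0.0014, -0.0008], [-0.0034, -0.0019]]
[3.14151085e+00 5.88679129e-06 3.23765662e-01]
0.2556558668517673 [-1.44276627e-01  1.06292200e-01  1.18226011e+00 -4.44089210e-16
  1.85304034e+00  1.17086383e+00]
3.3972485204415603 [-0.14427663  0.1062922   1.18226011  0.          1.85304034 -1.97072882]
-2.885936786738026 [-0.14427663  0.1062922   1.18226011  0.          1.85304034 -1.97072882]
[ 0.50000895 -0.03073859  0.49942967] [-3.14151293e+00  1.04951295e-03  2.54519849e-01] 3.325 [[-0.001, -0.955, -0.296, 0.075], [1.0, -0.001, 0.0, -0.0], [-0.001, -0.296, 0.955, -0.117], [0.0, 0.0, 0.0, 1.0]]
ledge_edge 0.59 [285.5 118.7] [ 0.5456 -0.0555  0.165 ] [ 0.00635171 -0.00470747]
ledge_edge 0.49 [276.7 164.9] [ 0.4808 -0.061   0.165 ] [-0.05776979  0.00638778]
rail_mid 0.88 [216.6 137. ] [0.5064 0.0252 0.216 ] [-0.0111881   0.08326169]
garlic 0.59 [275.6 160.3] [ 0.4868 -0.0577  0.165 ] [-0.0511328   0.00802967]
garlic 0.22 [371.4 147.9] [ 0.5373 -0.1825  0.165 ] [-0.03383524 -0.12544919]
garlic_mid 0.76 [277.8 163.7] [ 0.4878 -0.0592  0.19  ] [-0.05050664  0.00628778]
garlic_mid 0.23 [140.2 105.4] [0.5168 0.1299 0.19  ] [0.02536696 0.1819158 ]
```

```bash
python3 - <<'E'
from h import *
pos,rot=bot.get_tool_pos(),bot.get_tool_rot(); w=wristcam(bot.read_camera("wrist"),pos,rot)
yaw=.2557;o=np.array([.5383,-.0525]);R=np.array([[np.cos(yaw),-np.sin(yaw)],[np.sin(yaw),np.cos(yaw)]])
def W(x,y,z): return [*(R@[x,y]+o),z]
s=1.55; im=cv2.resize(w["img"][:,:,::-1],None,fx=s,fy=s,interpolation=cv2.INTER_CUBIC)
for pts,col in (([(-.13,-.085,.165),(.115,-.085,.165),(.115,.135,.165),(-.13,.135,.165)],(0,0,255)),([(0,-.04,.165),(.096,-.04,.165),(.096,.11,.165),(0,.11,.165)],(255,0,0)),([(-.115,.078,.216),(.085,.078,.216),(.085,.092,.216),(-.115,.092,.216)],(255,0,255))):
    q=proj(w,[W(*p) for p in pts])*s; cv2.polylines(im,[q.round().astype(int)],True,col,1)
cv2.imwrite("pics/w2.png",im)
E
```

```text
(no output)
```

View pics/w2.png

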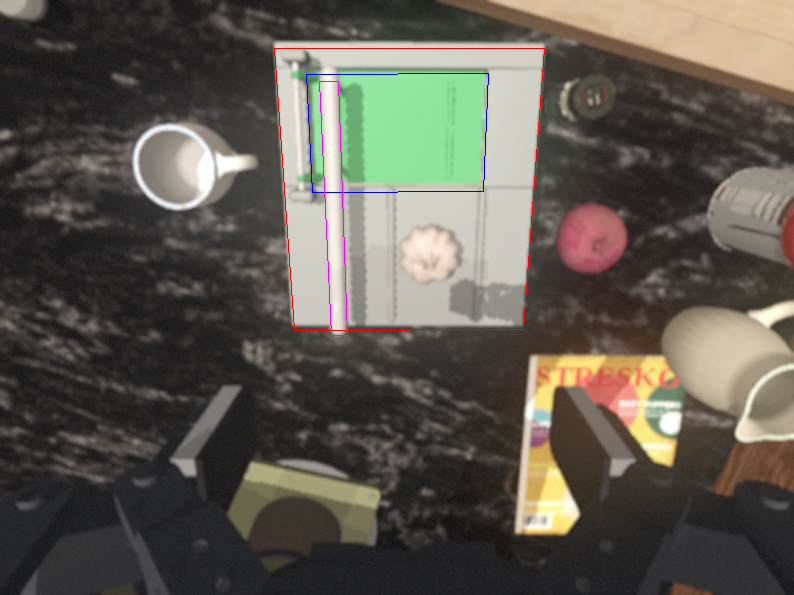

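The overlay fits to about 4 mm: the real lid sits slightly further in +x than the model. The garlic stands at about caddy (-55, 6) mm, with the lane clear behind it. I'll shift the origin, then lower the fingers behind the garlic until one touches the rail.

```bash
cat >> h.py <<'E'
YAW=.2557;O=np.array([.5424,-.0525]);RC=np.array([[np.cos(YAW),-np.sin(YAW)],[np.sin(YAW),np.cos(YAW)]])
def W(x,y,z): return [*(RC@[x,y]+O),z]
E
python3 - <<'E'
from h import *
ori=[np.pi,0,YAW-.19]
bot.set_gripper(.70)
bot.move_ptp(W(-.1045,.043,.30),ori)
print(bot.get_finger_gap(),bot.get_force(),bot.get_time())
hit=bot.servo_line(W(-.1045,.043,.215),feed=.03,contact_N=2.5)
print(hit,bot.get_tool_pos(),bot.get_force(),bot.get_time())
pos,rot=bot.get_tool_pos(),bot.get_tool_rot(); w=bot.read_camera("wrist"); save(w,"w3.png")
E
```

```text
0.6991854444531589 [ 0.32798345 -0.3068393   0.48999159] 4.8167
True [ 0.43050248 -0.03769614  0.22748199] [ 1.01604561 -1.49721542  4.5060071 ] 6.925
```

View pics/w3.png

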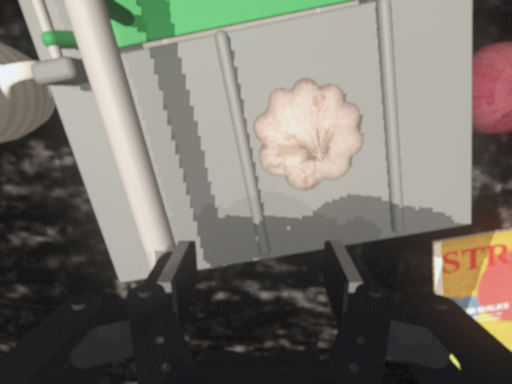

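The left finger rests on the rail end at (165,250). The right finger, at (340,260), is inside the lane behind the garlic at (308,135). Now press.

```bash
python3 - <<'E'
from h import *
z=.1945
print(bot.servo_line(W(-.1045,.0405,.21),feed=.04,contact_N=20),bot.get_force())
print(bot.servo_line(W(-.1045,.039,z),feed=.04,contact_N=20),bot.get_force())
print(bot.get_tool_pos(),bot.get_time())
bot.sleep(.3)
pos,rot=bot.get_tool_pos(),bot.get_tool_rot(); w=bot.read_camera("wrist"); save(w,"w4.png")
E
```

```text
True [-1.43040625 -3.88685     5.38656281]
False [ -1.08639522 -24.25685089   5.16796242]
[ 0.43384954 -0.0478068   0.19597689] 8.0333
```

View pics/w4.png

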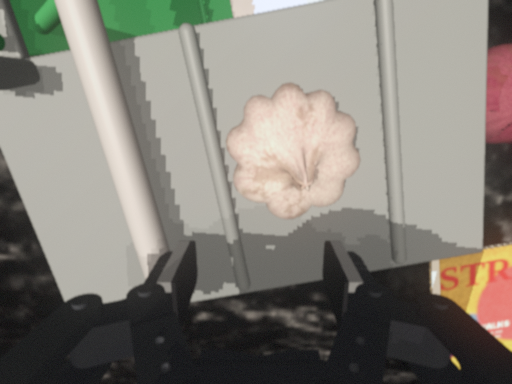

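The force is -24 N in y with little in z, so the finger has slid down the inner side of the rail instead of sitting on top. I'll back up and re-measure the rail against the finger.

```bash
python3 - <<'E'
from h import *
bot.servo_line(W(-.1045,.036,.196),feed=.05)
print(bot.get_force())
bot.servo_line(W(-.1045,.036,.27),feed=.08)
print(bot.get_force(),bot.get_time())
pos,rot=bot.get_tool_pos(),bot.get_tool_rot(); w=wristcam(bot.read_camera("wrist"),pos,rot)
print(pos,rot)
s=1.55; im=cv2.resize(w["img"][:,:,::-1],None,fx=s,fy=s,interpolation=cv2.INTER_CUBIC)
for pts,col in (([(-.13,-.085,.165),(.115,-.085,.165),(.115,.135,.165),(-.13,.135,.165)],(0,0,255)),([(-.115,.078,.216),(0,.078,.216),(0,.092,.216),(-.115,.092,.216)],(255,0,255)),([(-.1,-.04,.172),(0,-.04,.172),(0,.04,.172),(-.1,.04,.172)],(0,255,255))):
    q=proj(w,[W(*p) for p in pts])*s; cv2.polylines(im,[q.round().astype(int)],True,col,1)
# finger tip markers in tool frame at tip z=+.015, y=+-.03(inner), +-.0445
from scipy.spatial.transform import Rotation as Ro
M=Ro.from_euler('xyz',rot).as_matrix()
for y in (-.0445,-.03,.03,.0445):
  for x in (-.011,.011):
    q=proj(w,[np.array(pos)+M@[x,y,.0155]])[0]*s; cv2.circle(im,tuple(int(v) for v in q),3,(255,128,0),-1)
cv2.imwrite("pics/w5.png",im)
for l,z in (("garlic_mid",.19),("rail_mid",.216)):
    for r in bot.tip_of(w,l)[:1]: print(l,r["confidence"],RC.T@(onplane(w,r["pixel"],z)[:2]-O))
E
```

```text
[ -0.02848683 -15.34498212   6.30287606]
[-0.7778498   0.33326531 -0.40512835] 9.7083
[ 0.43172195 -0.04396892  0.26937363] [ 3.13024033e+00 -3.74814271e-04  6.86868708e-02]
garlic_mid 0.89 [-0.05413213  0.00952821]
rail_mid 0.88 [-0.01380384  0.08606368]
```

View pics/w5.png

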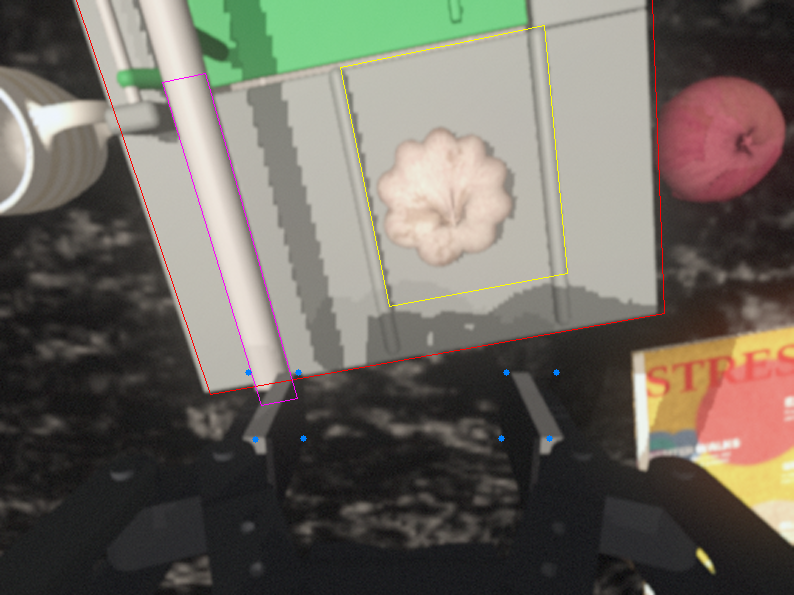

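The model fits well. The fingertip plates turn out to be thin, about 6 mm, with centres at ±33 mm of the tool, so I was about 5 mm too far inside. I'll redo the press with the tip tracking the rail's arc.

```bash
cat >> h.py <<'E'
def rail(phi): return .1157-.0397*np.cos(phi), .190+.0397*np.sin(phi)
E
python3 - <<'E'
from h import *
ori=[np.pi,0,YAW-.19]
y,z=rail(.714)
bot.servo_line(W(-.1045,y-.0324,.27),feed=.08,rotation=ori)
print(bot.servo_line(W(-.1045,y-.0324,z+.012),feed=.03,contact_N=2.5),bot.get_tool_pos(),bot.get_force(),bot.get_time())
pos=bot.get_tool_pos()
if abs(pos[2]-.0155-.216)<.004:
  for phi in np.arange(.55,-.26,-.1):
    y,z=rail(phi); bot.servo_line(W(-.1045,y-.0324,z+.0150),feed=.04)
    f=bot.get_force(); print(round(.714-phi,2),np.round(f,1),np.round(bot.get_tool_pos(),4)-np.round(W(-.1045,y-.0324,z+.015),4))
    if abs(f[1])>10 or f[2]>20: break
print(bot.get_time()); save(bot.read_camera("wrist"),"w6.png"); save(bot.read_camera("scene"),"s6.png")
E
```

```text
True [ 0.42779758 -0.02774571  0.23537856] [-0.85641146 -0.48897046  4.63671553] 11.275
0.16 [-1.5 -5.6  7.3] [ 0.0011 -0.0017  0.001 ]
0.26 [-0.3 -5.6  6.8] [ 0.0012 -0.0018  0.001 ]
0.36 [-0.  -5.4  7.3] [ 0.0013 -0.0017  0.001 ]
0.46 [ 0.1 -5.4  7. ] [ 0.0014 -0.0015  0.001 ]
0.56 [ 0.4 -5.   6.3] [ 0.0015 -0.0014  0.001 ]
0.66 [ 0.7 -4.3  5.6] [ 0.0016 -0.0013  0.001 ]
0.76 [-0.4 -3.5  7. ] [ 0.0017 -0.0013  0.001 ]
0.86 [ 0.7 -4.5  6.6] [ 0.0017 -0.0013  0.001 ]
0.96 [ 1.1 -4.3  6.1] [ 0.0017 -0.0013  0.001 ]
13.6833
```

View pics/w6.png

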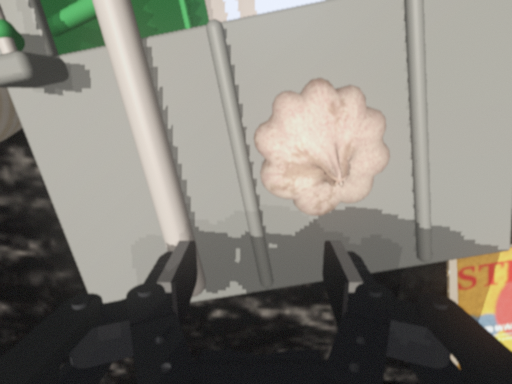

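The flap is open, with the hatch showing at (260,5), and the rail presses back with a steady 6 N. The garlic, at (322,145), is undisturbed in the lane ahead of the right finger. Now the push.

```bash
python3 - <<'E'
from h import *
y,z=rail(-.25)
for i,x in enumerate(np.arange(-.085,-.03,.018)):
    d=-.19*max(0,1-(i+1)/3)
    bot.servo_line(W(x,y-.0327,z+.015),feed=.05,rotation=[np.pi,0,YAW+d])
    f=np.array(bot.get_force()); print(round(x,3),f.round(1),np.round(bot.get_tool_pos(),4)-np.round(W(x,y-.0327,z+.015),4))
    if abs(f[1])>14 or f[2]<2 or f[2]>25: break
w=wristcam(bot.read_camera("wrist"),bot.get_tool_pos(),bot.get_tool_rot())
for r in bot.tip_of(w,"garlic_mid")[:1]: print(r["confidence"],RC.T@(onplane(w,r["pixel"],.19)[:2]-O))
print(bot.get_time()); save(w,"w7.png")
E
```

```text
-0.085 [-3.2 -2.2 10.2] [-0.0004 -0.0005  0.0009]
-0.067 [-4.4 -1.7 11.9] [-4.e-04 -1.e-04  1.e-03]
-0.049 [-4.4 -1.3 11.8] [-8.e-04 -1.e-04  1.e-03]
-0.031 [-5.  -0.3 12.5] [-0.001  0.     0.001]
0.8 [0.04262614 0.02074135]
15.95
```

View pics/w7.png

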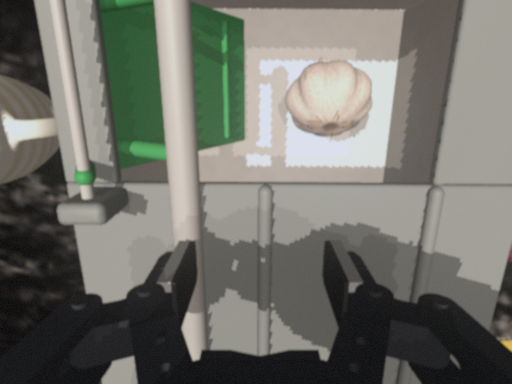

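The garlic is down inside the box at (330,98), with the flap still held open. I'll hold briefly, then let the flap close gently along the arc.

```bash
python3 - <<'E'
from h import *
bot.sleep(.5)
for phi in np.arange(-.1,.75,.2):
    y,z=rail(phi); bot.servo_line(W(-.031,y-.0327,z+.015),feed=.05)
y,z=rail(.72); bot.servo_line(W(-.031,y-.0327,.36),feed=.12)
bot.sleep(.5)
p=bot.get_tool_pos(),bot.get_tool_rot(); w=wristcam(bot.read_camera("wrist"),*p); save(w,"w8.png")
print(bot.get_force(),bot.get_time())
for r in bot.tip_of(w,"rail_mid")[:1]: print(r["confidence"],RC.T@(onplane(w,r["pixel"],.216)[:2]-O))
t=bot.read_camera("top")
for l in ("onion","spice_jar","mug"):
    for r in bot.tip_of(t,l)[:1]: print(l,r["confidence"],onplane(t,r["pixel"],0))
E
```

```text
[ 0.58953022 -0.1258712  -0.20239217] 19.725
0.71 [ 0.01106132 -0.00144336]
onion 0.88 [ 0.51393117 -0.24747626  0.        ]
spice_jar 0.64 [ 0.65649078 -0.18172365  0.        ]
mug 0.71 [0.49490939 0.19045937 0.        ]
```

View pics/w8.png

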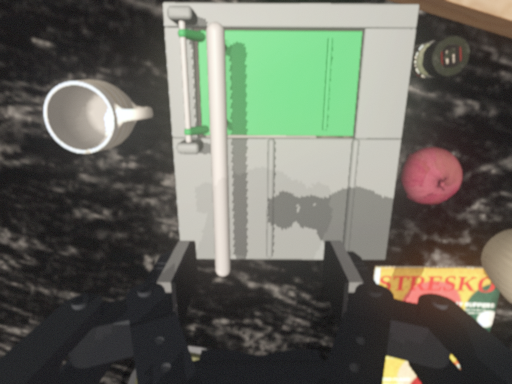

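The flap is shut flush, with the green panel filling the hatch at (295,80). The ledge is empty, and the onion, jar and mug are where they were. Handing in.

```bash
python3 -c "
from bench import bot
print(bot.hand_in())"
```

```text
the job is handed in; nothing more can be done
None
```

The garlic is in the caddy with the flap shut over it, and the onion, spice jar and mug stand where they were; the job is handed in at about 20 s, with no verdict returned (the first press slipped off the rail and was redone).

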